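# Hold the spring cassette clamp open with its pull key

### The arm

A 6-joint arm with a two-finger parallel gripper is mounted at the origin on the work surface. World frame = base frame: x ahead of the robot, y to its left, z up, the work surface at z = 0. Lengths are in m, angles in degrees, forces in N, time in s.
With the tool pointing down it reaches from about 0.375 to 0.9 m from the base axis. Payload 3.1 kg.
Tool frame: the origin (TCP) lies between the finger pads; the fingertips stand 22 mm ahead of it and the grasp point (between the pads) lies 3 mm ahead of it; z points along the fingers, y is the line along which they close (so a half turn about z gives the same grasp; the last joint's range is limited). The gripper opens to 87 mm and grips with 3 to 60 N. Pads are 19 mm wide; open, the fingers measure 117 mm over their backs; the gripper's body (75 mm by 190 mm) begins 51 mm behind the grasp point.
Start: joints at [65.231, 30.224, 82.088, -0, 67.689, -10.227], TCP at [0.157, 0.605, 0.245] pointing down, gripper open.
Joint ranges: [-176.69, 176.69], [-43.24, 126.21], [12.49, 139.97], [-82, 262], [0, 151.66], [-163.58, 163.58]. Speed limits (degrees/s): [159.86, 159.86, 180, 180, 180, 180].

### API

Orientations are given as a 3x3 rotation matrix whose columns are the frame's x, y, z axes.
In Python, from rig import bot, capture, search_frame, outline_of, spot_point gives the robot as it stands.
- The arm moves only by the tool jog_arm, never from a script. Its argument "rows" is text: rows parted by semicolons, each of 7 numbers parted by spaces: the opening, from 0 (shut) to 1 (fully open), then the shift along the tool's x, y, z as a fraction of full scale, then the turn, a rotation vector about the tool's x, y, z as a fraction of full scale. A call has 1 to 20 rows; each row is the pose to reach, as a shift and turn from the pose commanded when the call began, along the tool's axes at that moment; what a row does not reach only later rows make up. Full scale, the value 1, is 0.5 m for a shift and pi/4 rad for a turn. A row lasts 1/12 s, in which the tool goes at most 41.7 mm and 7.16 degrees, less where a joint would pass 70% of its speed; a pose out of reach is approached as far as the arm can. A call with a number of a shift or a turn outside -1 to 1 is refused whole. A call with a gripper value outside its range is refused whole. The fingers move at their own pace and stop on an object; the grip force is fixed at half the most. Time passes only in rows, so rows that repeat a pose let the fingers close. It gives the time, the measured TCP pose, the force, the opening and the grip force at its end, in the units of the state.
- bot.read_state(): the state, without advancing time (a new reading comes with each control period).
- capture(name): name is "side" or "top" or "wrist"; returns a dict with "pixels" (480x640x3 uint8, red, green, blue), "fx", "fy", "cx", "cy" (pixels), "R" (3x3) and "t" (3): a world point X has camera coordinates R X + t; the wrist camera has in their place "mount" (4x4, takes a point from camera to tool coordinates, whose origin is the TCP and whose axes are the flange's). Camera axes: x right, y down, z forward; pixel columns grow to the right and rows downward; lengths in m; the calibration is good to about 2 mm. A picture is of the moment at which its call begins: read the wrist's pose just before it. There is no depth.
- bot.hand_in(): hands the job in; it is judged then, once.
Trained networks look in a picture, given as the dict that the camera call returned (one of the last four; its "shot" number tells which), for a name from the list of things; names that differ only in an ending like _2 or _b are one class to them, and where a whole thing is asked for, a point or a joint stands for the part that bears it (a point fixed in the world has none). Each returns a list of dicts, best first, with "conf" (0 to 1); they miss things now and then, are a little off and sometimes report something else, mostly with a low value. They report only what shows in the picture. A call takes as long as a camera call.
- search_frame(label, picture): "point" ([x, y, z] in m, in world coordinates, good to about 4 mm: the middle of the surface that is visible of it).
- outline_of(label, picture): "region" (480x640 bool, what is visible of it).
- spot_point(label, picture): "point" ([x, y, z] in m, in world coordinates, good to about 4 mm: a listed point, or the origin of a listed thing).
The state is a dict: "time_s": time; "joint_positions": joint angles; "qvel": joint speeds; "tau": joint torques, N m; "position": TCP position; "tcp_rot": TCP orientation; "force": force on the tool from outside, world axes, zero at the start; "moment": the same for the moment, N m; "opening": opening from 0.0 (shut) to 1.0 (fully open); "grasp_force": force on a finger pad.
Only numpy, scipy, OpenCV 4.12 (cv2) and the standard library are available. Lean on these libraries where they do the work, as an engineer would, in place of code of your own. Each camera call takes 0.05 s, during which the arm holds its last target. There are 200 camera calls.

### The job

I need the spring clamp's jaws open to slip a tissue block in: take the red-headed pull key out of its grey stand, put its steel shank down through the brass eye of the clamp's slide, and with the key draw the slide out until its white line lies between the two green marks. Keep holding it there with the key upright in the gripper, because the spring pulls it shut: finish while still holding, with only the key, not the gripper, touching the slide. Leave the jar, the cassettes and the slide box where they are.

Things in the scene. Friction and masses are not known exactly. Their poses are not given: they have to be found in the camera images.
- key: Loose pull key, 50 to 120 g: round red handle, 22 mm in diameter, 48 mm tall, on a steel shank 10 mm in diameter, 28 mm long, its last 6 mm tapering to a 5 mm tip. Origin on the axis at the shoulder between handle and shank; z up along the handle. At the start it stands in the grey stand, shoulder on the stand's top 40 mm above the table. May be gripped at any yaw.
- key_tip (a point): Lower end of the key's shank, on its axis, 28 mm below the shoulder.
- stand: Grey block 60 x 60 x 40 mm tall, fixed, with a 12.5 mm through hole at its centre that holds the key at the start. Origin at the centre of its underside.
- clamp: Fixed cassette clamp: grey base 240 x 80 x 12 mm, cream fixed jaw at its +x end (x 90 to 120 mm, 62 mm high), two aluminium guide rails (x -50 to 8 mm, 14 mm wide, 36 mm apart inside, tops 46 mm high). Origin at the centre of its underside; its own -x is the direction of pull (towards the robot, give or take 0.5 rad of yaw); z up.
- slide: Spring-return slide: cream moving jaw (63 mm high, x 62 to 89 mm), dark blue tongue running to -x between the rails, ending in a brass eye plate 50 x 36 x 10 mm; tongue and plate tops 48 mm above the table. Origin on the clamp's origin when shut (as at the start); slides up to 50 mm along the clamp's -x. The spring pulls it shut: 3 N at the start, +1 N per 10 mm, plus 0.4 N friction.
- eye (a point): Centre of the eye's round hole at the top face of the brass plate, 80 mm from the slide's origin towards -x. The hole is 14 mm in diameter, vertical, goes through the 10 mm plate and has a small chamfer; below it is 26 mm of free space down to the clamp's base. Axes as the clamp's.
- index (a point): Middle of the white line (3 mm wide) across the top of the slide's tongue, at the slide's origin in x, 48 mm above the table. It lies 80 mm from the eye, on the jaw side.
- mark: Pair of green marks, 5 mm wide, one on top of each guide rail, 50 mm apart, fixed for the run. Origin midway between them, level with the rail tops (46 mm above the table); axes as the clamp's. It lies 20 to 40 mm from the white line's start, in the direction of pull: the slide is at the mark when the white line is in line with the two.
- jar: Bystander: small closed amber specimen jar, 52 mm in diameter, 60 mm tall, loose. Origin at the centre of its underside.
- pink_cassette: Bystander: pink tissue cassette with a wax block on it, 40 x 28 x 14 mm, loose. Origin at the centre of its underside.
- blue_cassette: Bystander: pale blue tissue cassette with a wax block on it, 40 x 28 x 14 mm, loose. Origin at the centre of its underside.
- slide_box: Bystander: blue slide box 85 x 100 x 35 mm, loose. Origin at the centre of its underside.

How it is judged (in metres and radians):
On the way, in this order (a step that is already met when the one before it is completed fails the run):
1. the key's shank goes down through the eye of the slide (z of key_tip in the frame of eye below -0.014 m and horizontal distance between key_tip and eye below 0.012 m and angle between key's own z axis and vertical below 0.35 rad), for 0.1 s.
2. with the key, the slide is drawn out to the green marks (all of step 1 and x of index in the frame of mark between -0.004 and 0.004 m and contact force between key and slide above 1.5 N and contact force between each of the arm, the fingers and slide below 0.7 N), for 0.2 s.
At the end, for the whole second after the job is handed in: White line still and within 4 mm of the green marks; key through the eye (tip 14 mm or more below the plate top, within 12 mm of the hole axis, leaning under 0.35 rad), gripped (over 1 N) and pulling the slide (over 1.5 N); gripper not touching the slide (under 0.7 N) (all of step 2 and contact force between the fingers and key above 1 N and linear speed of slide below 0.01 m/s); the arm keeps its last pose, push and grip.
It fails at once if the jar is moved by more than 20 mm or tipped (distance of jar from where it was at the start of the episode above 0.02 m or angle between jar's own z axis and vertical above 0.5 rad).
It fails at once if the pink cassette is moved by more than 20 mm or tipped (distance of pink_cassette from where it was at the start of the episode above 0.02 m or angle between pink_cassette's own z axis and vertical above 0.5 rad).
It fails at once if the blue cassette is moved by more than 20 mm or tipped (distance of blue_cassette from where it was at the start of the episode above 0.02 m or angle between blue_cassette's own z axis and vertical above 0.5 rad).
It fails at once if the slide box is moved by more than 20 mm or tipped (distance of slide_box from where it was at the start of the episode above 0.02 m or angle between slide_box's own z axis and vertical above 0.5 rad).
It also fails if it takes over 48 s, if anything falls off the work surface, if the arm or the gripper's body presses on something with over 40 N, if the wrist force passes 120 N, or if a joint passes its speed limit or range.

## Working session

There is one attempt and no reset: what is moved stays moved. The work goes in short steps, Python scripts to look and compute and a tool call to move; the robot and the scene stay as the last step left them, time stands still between calls to the robot, and variables do not carry over. Pictures are saved under pics/ and viewed, at most 10 in all, crops included, and the job is handed in when it is done.

Besides the shell and the picture viewer there is one more tool, called after "Call:" in YAML: its name, and indented under it one key for each argument. jog_arm: Moves the arm, as the interface text tells. Its arguments: {"type":"object","properties":{"rows":{"type":"string"}},"required":["rows"]}

```bash
mkdir -p pics; ls; cat > h.py <<'E'
import numpy as np,cv2
from rig import bot,capture,search_frame,outline_of,spot_point
def save(c,n): cv2.imwrite('pics/'+n,cv2.cvtColor(c['pixels'],cv2.COLOR_RGB2BGR))
def cam(c,s=None):
    if 'mount' in c:
        M=np.array(c['mount']);Rt=np.array(s['tcp_rot']);p=np.array(s['position'])
        Rwc=Rt@M[:3,:3];o=Rt@M[:3,3]+p
        return Rwc,o
    R=np.array(c['R']);return R.T,-R.T@np.array(c['t'])
def ray(c,u,v,z,s=None):
    R,o=cam(c,s);d=R@np.array([(u-c['cx'])/c['fx'],(v-c['cy'])/c['fy'],1]);return o+d*(z-o[2])/d[2]
def proj(c,X,s=None):
    R,o=cam(c,s);q=R.T@(np.array(X)-o);return c['fx']*q[0]/q[2]+c['cx'],c['fy']*q[1]/q[2]+c['cy']
E
python3 - <<'E'
from h import *
s=bot.read_state();print(s['position'],np.round(s['tcp_rot'],3).tolist(),s['opening'])
cs={n:capture(n) for n in('top','side')}
np.set_printoptions(precision=4,suppress=True)
for n,c in cs.items():
    save(c,n+'0.png');print(n,cam(c)[1])
    for l in 'key stand clamp slide eye index mark jar pink_cassette blue_cassette slide_box key_tip'.split():
        r=spot_point(l,c);print(l,[(np.round(x['point'],4).tolist(),round(x['conf'],2)) for x in r[:2]])
E
```

```text
pics
[0.15661843 0.6043684  0.24358737] [[-0.968, 0.251, -0.001], [0.251, 0.968, -0.002], [0.0, -0.002, -1.0]] 1.0005741087615503
top [0.4101 0.0258 1.258 ]
key [([0.4775, -0.1674, 0.0377], 0.67)]
stand [([0.4772, -0.1654, -0.0011], 0.86)]
clamp [([0.6374, 0.0742, 0.0023], 0.91)]
slide [([0.6427, 0.0729, -0.0001], 0.81), ([0.6392, 0.0748, 0.0497], 0.66)]
eye [([0.5609, 0.1019, 0.0457], 0.84)]
index [([0.6384, 0.0762, 0.0464], 0.61), ([0.3965, 0.3241, 0.0017], 0.5)]
mark [([0.6158, 0.086, 0.0433], 0.61), ([0.5607, 0.1013, 0.0469], 0.28)]
jar [([0.5853, -0.2496, 0.0012], 0.89), ([0.5245, 0.3288, -0.0003], 0.56)]
pink_cassette [([0.3989, 0.3247, -0.0036], 0.6)]
blue_cassette [([0.4776, -0.1676, 0.0022], 0.6), ([0.5237, 0.3279, -0.002], 0.5)]
slide_box [([0.7345, -0.2038, 0.0021], 0.95)]
key_tip [([0.5859, -0.2538, -0.0006], 0.65), ([0.3986, 0.326, 0.0006], 0.26)]
side [0.41   0.7537 0.6188]
key [([0.4737, -0.1662, 0.0375], 0.58)]
stand [([0.4703, -0.1681, -0.0046], 0.59)]
clamp [([0.6362, 0.0787, 0.0007], 0.76)]
slide [([0.6391, 0.0737, -0.0012], 0.62)]
eye [([0.5605, 0.1018, 0.0469], 0.88)]
index [([0.6432, 0.0753, 0.049], 0.87)]
mark [([0.6128, 0.0838, 0.0481], 0.38)]
jar [([0.586, -0.2503, -0.0027], 0.59)]
pink_cassette [([0.399, 0.323, 0.0006], 0.98), ([0.4701, -0.1675, -0.0052], 0.64)]
blue_cassette [([0.5279, 0.3293, -0.0006], 0.93)]
slide_box [([0.7327, -0.204, -0.0017], 0.92)]
key_tip [([0.4724, -0.1667, 0.012], 0.47)]
```

View pics/top0.png

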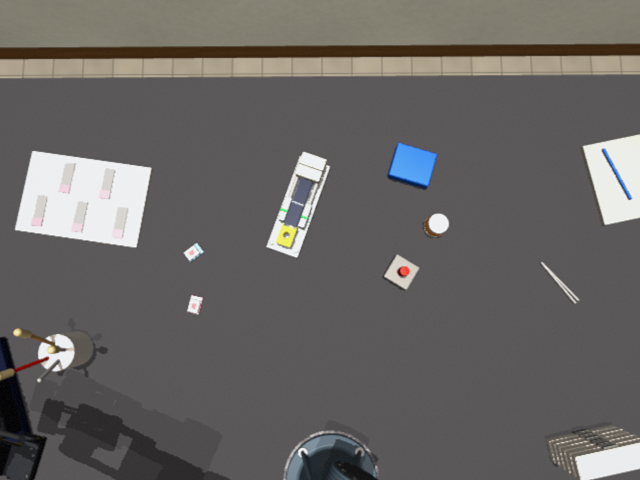

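View pics/side0.png

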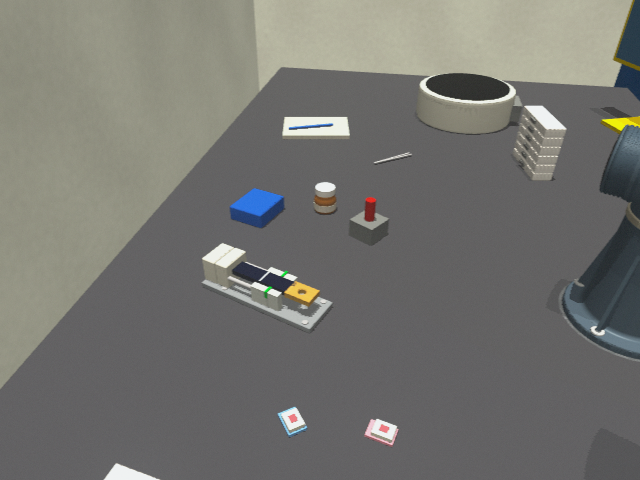

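The networks agree with the pictures: the key is at top (404,271) and the eye at top (287,236). The eye-to-index line gives a clamp yaw of about -18°. I'll grip with the closing axis along the pull.

```bash
cat >> h.py <<'E'
from scipy.spatial.transform import Rotation as Ro
def go(p,yaw=None,s=None,Rs=None,ps=None):
    s=s or bot.read_state();R=np.array(s['tcp_rot']) if Rs is None else Rs;P=np.array(s['position']) if ps is None else ps
    sh=R.T@(np.array(p)-P)/0.5
    rv=np.zeros(3);T=R
    if yaw is not None:
        a=np.radians(yaw);y=np.array([np.cos(a),np.sin(a),0]);z=np.array([0,0,-1.]);T=np.c_[np.cross(y,z),y,z]
        rv=Ro.from_matrix(R.T@T).as_rotvec()/(np.pi/4)
    print(np.round(sh,4),np.round(rv,4));return T
E
python3 - <<'E'
from h import *
T=go([.42,.38,.25],32); T=go([.50,0.0,.25],-12,Rs=T,ps=np.array([.42,.38,.25]))
E
```

```text
[-0.6224 -0.3034 -0.0109] [-1.000e-04 -0.000e+00  9.658e-01]
[-0.7293 -0.2671  0.    ] [0.     0.     0.9778]
```

Call:
jog_arm:
  rows: "0.6 -0.622 -0.303 -0.01 0 0 0.966;0.6 -0.622 -0.303 -0.01 0 0 0.966;0.6 -0.622 -0.303 -0.01 0 0 0.966;0.6 -0.622 -0.303 -0.01 0 0 0.966;0.6 -0.622 -0.303 -0.01 0 0 0.966;0.6 -0.622 -0.303 -0.01 0 0 0.966;0.6 -0.622 -0.303 -0.01 0 0 0.966;0.6 -0.622 -0.303 -0.01 0 0 0.966;0.6 -0.622 -0.303 -0.01 0 0 0.966;0.6 -0.622 -0.303 -0.01 0 0 0.966;0.6 -0.622 -0.303 -0.01 0 0 0.966;0.6 -0.622 -0.303 -0.01 0 0 0.966"

```text
time_s: 2.3
position: [0.4187, 0.3808, 0.2494]
tcp_rot: [[-0.53, 0.848, -0.001], [0.848, 0.53, 0.0], [0.001, -0.001, -1.0]]
force: [-0.8, -0.3, 0.9]
opening: 0.598
grasp_force: 0.0
```

Call:
jog_arm:
  rows: "0.6 -0.729 -0.267 0 0 0 0.978;0.6 -0.729 -0.267 0 0 0 0.978;0.6 -0.729 -0.267 0 0 0 0.978;0.6 -0.729 -0.267 0 0 0 0.978;0.6 -0.729 -0.267 0 0 0 0.978;0.6 -0.729 -0.267 0 0 0 0.978;0.6 -0.729 -0.267 0 0 0 0.978;0.6 -0.729 -0.267 0 0 0 0.978;0.6 -0.729 -0.267 0 0 0 0.978;0.6 -0.729 -0.267 0 0 0 0.978;0.6 -0.729 -0.267 0 0 0 0.978;0.6 -0.729 -0.267 0 0 0 0.978"

```text
time_s: 3.3
position: [0.4993, 0.0016, 0.2494]
tcp_rot: [[0.208, 0.978, -0.001], [0.978, -0.208, 0.001], [0.001, -0.001, -1.0]]
force: [-0.1, 0.5, 0.1]
opening: 0.601
grasp_force: 0.0
```

```bash
python3 - <<'E'
from h import *
s=bot.read_state();print(s['time_s'],s['position'],np.degrees(np.arctan2(s['tcp_rot'][1][1],s['tcp_rot'][0][1])))
c=capture('wrist');save(c,'w1.png')
for l in 'key stand eye index mark clamp'.split():
    r=spot_point(l,c);print(l,[(np.round(x['point'],4).tolist(),round(x['conf'],2)) for x in r[:2]])
go([.475,-.167,.15],-18)
E
```

```text
3.3 [0.49926549 0.00160613 0.24941427] -12.022632820242984
key [([0.4746, -0.1667, 0.0436], 0.87)]
stand [([0.4732, -0.1653, -0.0005], 0.58)]
eye [([0.5615, 0.1022, 0.0476], 0.65)]
index [([0.6384, 0.0673, 0.0476], 0.7)]
mark []
clamp [([0.6412, 0.0795, -0.0011], 0.85)]
[-0.3402  0.0217  0.1991] [-2.000e-04 -1.000e-04  1.356e-01]
```

Call:
jog_arm:
  rows: "0.6 -0.34 0.022 0.2 0 0 0.136;0.6 -0.34 0.022 0.2 0 0 0.136;0.6 -0.34 0.022 0.2 0 0 0.136;0.6 -0.34 0.022 0.2 0 0 0.136;0.6 -0.34 0.022 0.2 0 0 0.136;0.6 -0.34 0.022 0.2 0 0 0.136;0.6 -0.34 0.022 0.2 0 0 0.136;0.6 -0.34 0.022 0.2 0 0 0.136"

```text
time_s: 4.32
position: [0.4751, -0.1675, 0.1497]
tcp_rot: [[0.311, 0.95, -0.0], [0.95, -0.311, 0.001], [0.001, -0.0, -1.0]]
force: [0.2, 0.3, 0.7]
opening: 0.596
grasp_force: 0.0
```

```bash
python3 - <<'E'
from h import *
s=bot.read_state();print(s['position'])
c=capture('wrist');save(c,'w2.png')
for l in ('key','stand'):
    r=spot_point(l,c);print(l,[(np.round(x['point'],4).tolist(),round(x['conf'],2)) for x in r[:2]])
    r=outline_of(l,c)
    if r:
        m=r[0]['region'];print(m.sum(),np.argwhere(m).mean(0))
print(proj(c,[.4748,-.1668,.088],s),proj(c,[.4748,-.1668,.04],s))
go([.4748,-.1668,.068],-18)
E
```

```text
[ 0.4751359  -0.1674916   0.14970625]
key [([0.4759, -0.1674, 0.0385], 0.94)]
1879 [253.77488026 320.83076104]
stand [([0.4709, -0.1679, -0.0006], 0.86)]
6996 [225.27773013 322.45011435]
(np.float64(319.5561308901567), np.float64(264.08620286428186)) (np.float64(319.9596757481768), np.float64(236.9125918094961))
[ 0.0002 -0.0019  0.1646] [ 0.0016  0.0003 -0.0006]
```

View pics/w2.png

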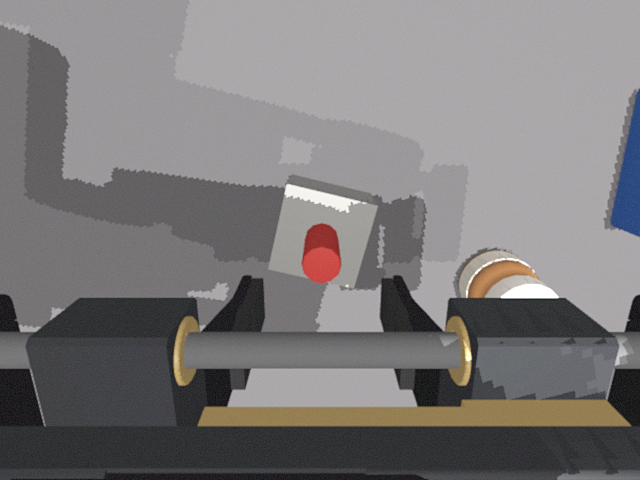

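The handle top is at about (321,264), matching the prediction of (320,264). Descending to grip.

Call:
jog_arm:
  rows: "0.6 0.001 0 0.08 0 0 0;0.6 0.001 0 0.14 0 0 0;0.6 0.001 0 0.163 0 0 0;0.6 0.001 0 0.163 0 0 0;0.6 0.001 0 0.163 0 0 0;0 0.001 0 0.163 0 0 0;0 0.001 0 0.163 0 0 0;0 0.001 0 0.163 0 0 0;0 0.001 0 0.163 0 0 0;0 0.001 0 0.163 0 0 0;0 0.001 0 0.163 0 0 0;0 0.001 0 0.163 0 0 0;0 0.001 0 0.163 0 0 0"

```text
time_s: 5.65
position: [0.4754, -0.1678, 0.0685]
tcp_rot: [[0.311, 0.95, 0.001], [0.95, -0.311, -0.0], [-0.0, 0.001, -1.0]]
force: [-1.0, -0.9, 5.6]
opening: 0.242
grasp_force: 30.0
```

Call:
jog_arm:
  rows: "0 0 0 -0.03 0 0 0;0 0 0 -0.08 0 0 0;0 0 0 -0.14 0 0 0;0 0 0 -0.18 0 0 0;0 0 0 -0.18 0 0 0;0 0 0 -0.18 0 0 0"

```text
time_s: 6.15
position: [0.4757, -0.168, 0.1587]
tcp_rot: [[0.311, 0.95, 0.002], [0.95, -0.311, -0.001], [-0.001, 0.002, -1.0]]
force: [0.4, 0.1, -2.0]
opening: 0.245
grasp_force: 30.0
```

```bash
python3 - <<'E'
from h import *
s=bot.read_state();print(s['position'],s['grasp_force'],s['opening'])
go([.50,.09,.158],-18)
E
```

```text
[ 0.47569638 -0.16800617  0.15873623] 29.99994697747752 0.24487553248235572
[ 0.5055 -0.1145  0.0009] [ 0.0029  0.0008 -0.0032]
```

```bash
python3 - <<'E'
from h import *
go([.546,.055,.158],-18)
E
```

```text
[ 0.4676 -0.0053  0.0012] [ 0.0029  0.0008 -0.0032]
```

Call:
jog_arm:
  rows: "0 0.468 -0.005 0 0 0 0;0 0.468 -0.005 0 0 0 0;0 0.468 -0.005 0 0 0 0;0 0.468 -0.005 0 0 0 0;0 0.468 -0.005 0 0 0 0;0 0.468 -0.005 0 0 0 0;0 0.468 -0.005 0 0 0 0;0 0.468 -0.005 0 0 0 0;0 0.468 -0.005 0 0 0 0;0 0.468 -0.005 0 0 0 0"

```text
time_s: 6.98
position: [0.5448, 0.0543, 0.1571]
tcp_rot: [[0.313, 0.95, -0.003], [0.95, -0.313, -0.0], [-0.001, -0.002, -1.0]]
force: [-0.6, -0.4, -1.1]
opening: 0.242
grasp_force: 30.0
```

```bash
python3 - <<'E'
from h import *
s=bot.read_state();print(s['time_s'],s['position'])
c=capture('wrist');save(c,'w3.png');t=capture('top');d=capture('side')
print(np.round(c['mount'],3))
for n,k in(('w',c),('t',t),('s',d)):
  for l in ('eye','index','mark','key_tip','key','slide','clamp'):
    r=spot_point(l,k);print(n,l,[(np.round(x['point'],4).tolist(),round(x['conf'],2)) for x in r[:2]])
print(proj(c,[.561,.102,.048],s))
E
```

```text
6.9833 [0.54479504 0.05427451 0.15705766]
[[-0.001 -0.956 -0.295  0.082]
 [ 1.    -0.001  0.     0.001]
 [-0.001 -0.295  0.956 -0.14 ]
 [ 0.     0.     0.     1.   ]]
w eye [([0.5611, 0.1001, 0.0477], 0.65)]
w index [([0.6385, 0.0686, 0.0514], 0.64)]
w mark []
w key_tip [([0.5478, 0.0555, 0.1022], 0.9)]
w key [([0.5466, 0.0557, 0.1326], 0.75)]
w slide [([0.6347, 0.0768, -0.0007], 0.69)]
w clamp [([0.6407, 0.0761, -0.0033], 0.69)]
t eye []
t index []
t mark []
t key_tip []
t key []
t slide [([0.4799, -0.1657, 0.0018], 0.22)]
t clamp []
s eye [([0.5593, 0.1045, 0.0483], 0.69)]
s index [([0.6386, 0.0741, 0.0467], 0.91)]
s mark [([0.6134, 0.0846, 0.0471], 0.45)]
s key_tip []
s key [([0.5434, 0.055, 0.1255], 0.76)]
s slide [([0.6379, 0.0732, -0.0009], 0.97), ([0.402, 0.3211, -0.0008], 0.65)]
s clamp [([0.5461, 0.0546, 0.128], 0.73), ([0.6388, 0.0757, 0.0018], 0.71)]
(np.float64(321.7341642293825), np.float64(160.69375703209312))
```

View pics/w3.png

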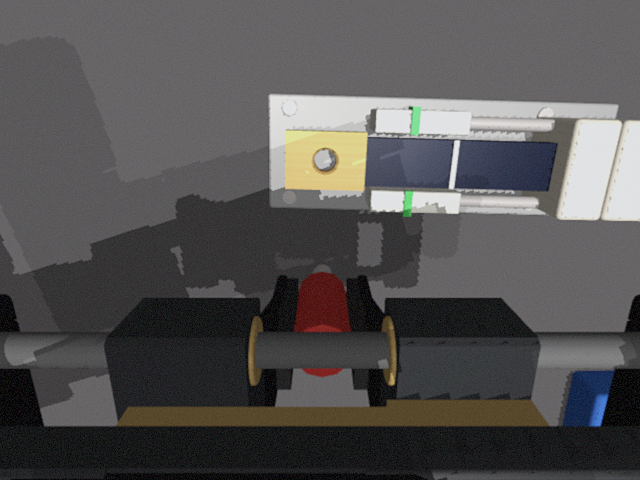

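The wrist view shows the hole at (325,160), the white line from (456,140) to (453,189), and the green marks at (416,121) and (408,203).

```bash
python3 - <<'E'
from h import *
s=bot.read_state()
c=capture('wrist')
im=c['pixels'].astype(int)
def cen(m,x0,x1,y0,y1):
    q=np.argwhere(m[y0:y1,x0:x1]).mean(0);return q[1]+x0,q[0]+y0
g=(im[...,1]>im[...,0]+60)&(im[...,1]>im[...,2]+60)
a=ray(c,*cen(g,400,425,100,140),.046,s);b=ray(c,*cen(g,395,425,185,220),.046,s)
w=(im.min(2)>130);l=[cen(w,445,465,y,y+10) for y in(143,155,168,178)]
L=[ray(c,*p,.048,s) for p in l]
y=(im[...,0]>im[...,2]+40)
h=(~y[146:174,310:340]).astype(np.uint8);n,lab,st,ce=cv2.connectedComponentsWithStats(h);k=1+st[1:,4].argmax();print(st[k],ce[k]+[310,146])
x,yy,ww,hh,_=st[k]
e=ray(c,310+x+ww/2-.5,146+yy+hh/2-.5,.048,s)
print('eye',e,'idx',np.mean(L,0),'marks',a,b,(a+b)/2,np.linalg.norm(a-b))
i=np.mean(L,0);d=(i-e)[:2];print(np.linalg.norm(d),np.degrees(np.arctan2(d[1],d[0])))
ax=np.array([(a-b)[1],-(a-b)[0]])/np.linalg.norm(a-b);print('yaw marks',np.degrees(np.arctan2(*ax[::-1])),'pull',((a+b)/2-i)[:2]@ax)
print(proj(c,np.array(s['position'])-[0,0,.056],s))
E
```

```text
[  3   5  22  22 365] [323.58356164 161.77808219]
eye [0.56302465 0.10225461 0.048     ] idx [0.63869851 0.07469532 0.048     ] marks [0.62243711 0.10690012 0.046     ] [0.60510255 0.0587329  0.046     ] [0.61376983 0.08281651 0.046     ] 0.0511914795591453
0.08053599941197892 -20.010869591755352
yaw marks -19.792940058639786 pull -0.02620597156177066
(np.float64(320.456293518278), np.float64(269.01509946697354))
```

```bash
python3 - <<'E'
from h import *
go([.5625,.102,.114],-19.9)
E
```

```text
[0.099  0.0028 0.0881] [ 0.    -0.     0.039]
```

Call:
jog_arm:
  rows: "0 0.099 0.003 0 0 0 0.039;0 0.099 0.003 0 0 0 0.039;0 0.099 0.003 0.04 0 0 0.039;0 0.099 0.003 0.086 0 0 0.039;0 0.099 0.003 0.086 0 0 0.039;0 0.099 0.003 0.086 0 0 0.039"

```text
time_s: 8.73
position: [0.5615, 0.1021, 0.1141]
tcp_rot: [[0.34, 0.94, -0.003], [0.941, -0.34, 0.0], [-0.001, -0.003, -1.0]]
force: [1.0, 1.2, -1.0]
opening: 0.242
grasp_force: 30.0
```

```bash
python3 - <<'E'
from h import *
s=bot.read_state();print(s['time_s'],s['position'],s['force'])
c=capture('wrist');d=capture('side')
for n,k in(('w',c),('s',d)):
  for l in ('eye','key_tip','key'):
    r=spot_point(l,k);print(n,l,[(np.round(x['point'],4).tolist(),round(x['conf'],2)) for x in r[:2]])
tip=np.array(s['position'])-[0,0,.0565]
print(proj(d,tip),proj(d,[.5625,.102,.048]))
W=cv2.resize(c['pixels'][200:400,220:420],(500,500));u,v=map(int,proj(d,tip));print(u,v)
D=cv2.resize(d['pixels'][v-30:v+30,u-20:u+40][:, :],(500,500),interpolation=cv2.INTER_CUBIC)
o=cv2.resize(np.hstack([W,D]),(800,400));cv2.imwrite('pics/x4.png',o[...,::-1])
go([.5625,.102,.114],-19.9)
E
```

```text
8.7333 [0.56145896 0.10212865 0.11411527] [ 0.960114    1.20356506 -0.99596453]
w eye [([0.5615, 0.1017, 0.0487], 0.81)]
w key_tip [([0.562, 0.1033, 0.057], 0.94)]
w key [([0.5602, 0.1049, 0.0898], 0.93)]
s eye [([0.5586, 0.1014, 0.0501], 0.9)]
s key_tip [([0.5614, 0.1025, 0.0595], 0.68)]
s key [([0.5624, 0.1037, 0.0834], 0.73)]
(np.float64(302.49121657356125), np.float64(287.43064737793327)) (np.float64(301.9928714804631), np.float64(291.5844578318916))
302 287
[-0.0001 -0.0011  0.0037] [ 0.0018 -0.0006 -0.0001]
```

View pics/x4.png

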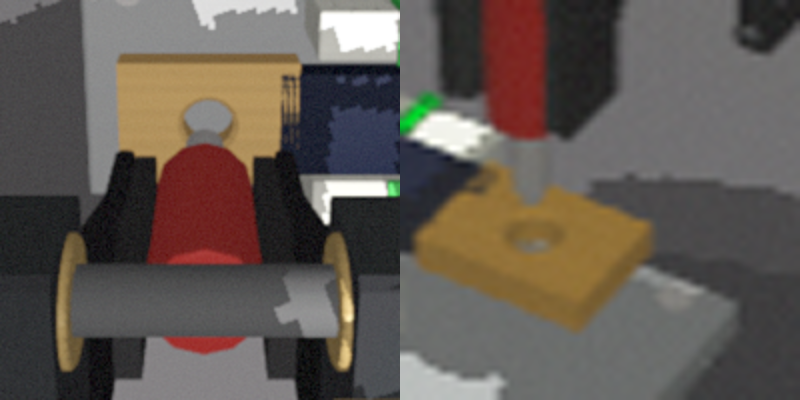

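Shank and hole line up in both views: wrist columns agree within 0.5 mm, and in the side view the tip sits directly above the hole. Inserting slowly.

Call:
jog_arm:
  rows: "0 0 0.001 0.015 0 0 0;0 0 0.001 0.022 0 0 0;0 0 0.001 0.03 0 0 0;0 0 0.001 0.03 0 0 0"

```text
time_s: 9.47
position: [0.5623, 0.1018, 0.0988]
tcp_rot: [[0.34, 0.94, -0.002], [0.94, -0.34, 0.0], [-0.001, -0.002, -1.0]]
force: [0.6, 0.0, -0.9]
opening: 0.246
grasp_force: 30.0
```

Call:
jog_arm:
  rows: "0 0 0 0.01 0 0 0;0 0 0 0.02 0 0 0;0 0 0 0.028 0 0 0;0 0 0 0.035 0 0 0;0 0 0 0.035 0 0 0;0 0 0 0.035 0 0 0"

```text
time_s: 9.97
position: [0.5629, 0.1018, 0.0822]
tcp_rot: [[0.34, 0.94, -0.001], [0.94, -0.34, 0.0], [-0.0, -0.001, -1.0]]
force: [0.5, 0.4, -0.3]
opening: 0.245
grasp_force: 30.0
```

```bash
python3 - <<'E'
from h import *
s=bot.read_state();print(s['time_s'],s['position'],s['force'],s['grasp_force'])
c=capture('wrist');d=capture('side')
for n,k in(('w',c),('s',d)):
  for l in ('eye','key_tip','key'):
    r=spot_point(l,k);print(n,l,[(np.round(x['point'],4).tolist(),round(x['conf'],2)) for x in r[:2]])
u,v=302,287
D=cv2.resize(d['pixels'][v-40:v+40,u-60:u+40],(750,600),interpolation=cv2.INTER_CUBIC)
cv2.imwrite('pics/x5.png',D[...,::-1])
E
```

```text
9.9667 [0.56285451 0.10183706 0.0822075 ] [ 0.53063084  0.44001517 -0.33490175] 29.99991673626937
w eye []
w key_tip [([0.6433, 0.0755, -0.0017], 0.34), ([0.5635, 0.1046, 0.056], 0.3)]
w key [([0.5602, 0.1039, 0.0536], 0.78)]
s eye [([0.5589, 0.1025, 0.0491], 0.95)]
s key_tip [([0.5644, 0.1044, 0.0218], 0.54), ([0.7296, -0.2052, -0.0018], 0.44)]
s key [([0.5647, 0.1038, 0.0495], 0.75), ([0.732, -0.2021, -0.0004], 0.73)]
```

View pics/x5.png

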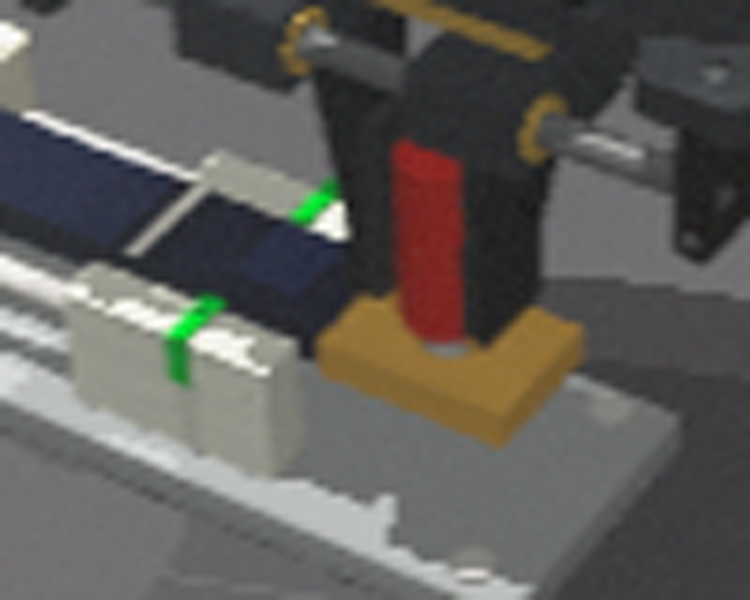

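The shank is through the eye, with the shoulder just above the plate. Pulling 24 mm along tool -y, then measuring.

Call:
jog_arm:
  rows: "0 0 -0.01 0 0 0 0;0 0 -0.02 0 0 0 0;0 0 -0.03 0 0 0 0;0 0 -0.04 0 0 0 0;0 0 -0.048 0 0 0 0;0 0 -0.048 0 0 0 0;0 0 -0.048 0 0 0 0;0 0 -0.048 0 0 0 0"

```text
time_s: 11.03
position: [0.5413, 0.1099, 0.0829]
tcp_rot: [[0.34, 0.94, 0.002], [0.94, -0.34, -0.0], [0.001, 0.002, -1.0]]
force: [4.2, -2.1, -1.3]
opening: 0.244
grasp_force: 30.0
```

```bash
cat > m.py <<'E'
from h import *
import sys
s=bot.read_state();print(s['time_s'],s['position'],s['force'],s['grasp_force'])
c=capture('wrist');d=capture('side')
for n,k in(('w',c),('s',d)):
  r=spot_point('index',k);i=[x['point'] for x in r[:1]];m=[x['point'] for x in spot_point('mark',k)[:1]]
  a=np.radians(-19.9);ax=np.array([np.cos(a),np.sin(a)]);print(n,i,m)
  for p in i: print('  x of index rel mark (mm)',1e3*(np.array(p)-[.61377,.08282,.046])[:2]@ax, r[0]['conf'])
W=c['pixels'];D=cv2.resize(d['pixels'][247:327,242:342],(400,320),interpolation=cv2.INTER_CUBIC)
o=np.zeros((320,800,3),np.uint8);o[:,400:]=D;o[:300,:400]=cv2.resize(W,(400,300))
cv2.imwrite('pics/'+sys.argv[1],o[...,::-1])
E
python3 m.py x6.png
```

```text
11.0333 [0.54128528 0.1099059  0.08289525] [ 4.24628123 -2.0570621  -1.34659974] 30.000750281615183
w [[0.6195, 0.074, 0.0477]] [[0.542, 0.1078, 0.0472]]
  x of index rel mark (mm) 8.389998600648818 0.96
s [[0.6226, 0.0837, 0.0464]] [[0.6154, 0.0837, 0.0464]]
  x of index rel mark (mm) 8.003210157314523 0.87
```

View pics/x6.png

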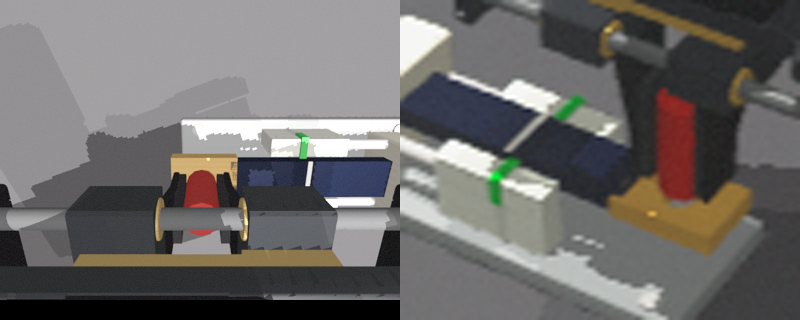

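The slide is following. In the composite side view the line runs from (508,148) to (548,113), still short of the marks at (506,168) and (571,106).

```bash
cat > e.py <<'E'
from h import *
def meas():
    s=bot.read_state();d=capture('side');c=capture('wrist')
    a=np.radians(-19.9);ax=np.array([np.cos(a),np.sin(a)]);ay=np.array([-ax[1],ax[0]])
    for n,k in (('s',d),('w',c)):
        im=k['pixels'].astype(int);R,o=cam(k,s if n=='w' else None)
        def rect(cx,x0,x1,y0,y1,z): # rectified sampling along clamp axes about mark centre
            X,Y=np.meshgrid(np.arange(x0,x1,.25),np.arange(y0,y1,.5))
            P=np.array([.61377,.08282])+1e-3*(X[...,None]*ax+Y[...,None]*ay)
            q=np.array([proj(k,[*p,z],s if n=='w' else None) for p in P.reshape(-1,2)],np.float32).reshape(*X.shape,2)
            return X[0],cv2.remap(k['pixels'],q[...,0],q[...,1],cv2.INTER_LINEAR).astype(float)
        out=[]
        for y0,y1,z,g in((-28,-22,.046,1),(22,28,.046,1),(-14,-4,.048,0),(4,14,.048,0)):
            X,I=rect(0,-14,34 if not g else 14,y0,y1,z)
            w=np.median(I[...,1]-(I[...,0]+I[...,2])/2,0) if g else np.median(I.min(2),0)
            w=np.clip(w-(w.max()*.5+np.median(w)*.5),0,None);out.append(round(float((X*w).sum()/w.sum()),2))
        print(n,'marks',out[:2],'line',out[2:],'rel',np.mean(out[2:])-np.mean(out[:2]))
    print(s['time_s'],s['position'],s['force'])
meas()
E
python3 e.py
```

```text
s marks [1.62, 1.71] line [6.93, 6.75] rel 5.175
w marks [-4.07, 0.3] line [28.87, 5.86] rel 19.250000000000004
11.3333 [0.5412442  0.10989272 0.08283679] [ 5.36356694 -2.20224254  0.80979086]
```

Call:
jog_arm:
  rows: "0 0 -0.006 0 0 0 0;0 0 -0.011 0 0 0 0;0 0 -0.011 0 0 0 0;0 0 -0.011 0 0 0 0;0 0 -0.011 0 0 0 0;0 0 -0.011 0 0 0 0"

```text
time_s: 11.93
position: [0.5361, 0.1118, 0.0829]
tcp_rot: [[0.34, 0.94, 0.002], [0.94, -0.34, -0.0], [0.001, 0.002, -1.0]]
force: [5.2, -2.2, -0.2]
opening: 0.245
grasp_force: 30.0
```

```bash
python3 e.py; python3 m.py x7.png
```

```text
s marks [1.53, 1.68] line [1.37, 1.38] rel -0.22999999999999998
w marks [-0.89, 0.37] line [26.51, 0.44] rel 13.735000000000001
11.9333 [0.53614302 0.1117768  0.08285898] [ 5.21583648 -2.22962418 -0.21348071]
12.0333 [0.53613137 0.1117479  0.08284491] [ 4.86338363 -2.47119653 -1.15455091] 30.000942890765145
w [[0.615, 0.0814, 0.0483]] []
  x of index rel mark (mm) 1.6398933575253043 0.86
s [[0.6187, 0.0877, 0.0507]] [[0.3999, 0.3211, -0.001]]
  x of index rel mark (mm) 2.9745682611216733 0.82
```

View pics/x7.png

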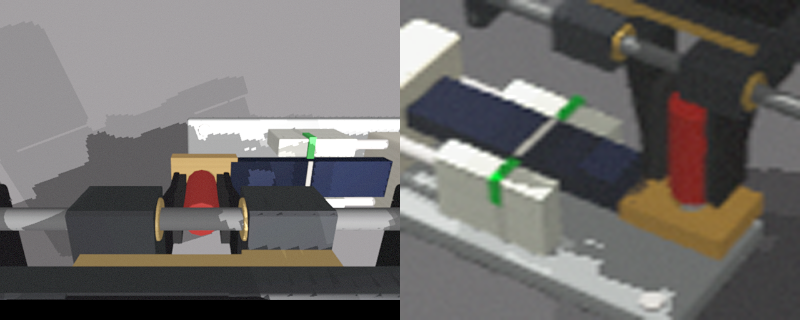

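The white line now runs straight between the two green marks, and the error measures about 0.2 mm. A brief hold, then hand in.

Call:
jog_arm:
  rows: "0 0 0 0 0 0 0;0 0 0 0 0 0 0;0 0 0 0 0 0 0;0 0 0 0 0 0 0;0 0 0 0 0 0 0"

```text
time_s: 12.75
position: [0.5361, 0.1118, 0.0828]
tcp_rot: [[0.34, 0.94, 0.002], [0.94, -0.34, -0.0], [0.001, 0.002, -1.0]]
force: [4.6, -2.4, -0.1]
opening: 0.24
grasp_force: 30.0
```

```bash
python3 e.py; python3 -c "
from rig import bot;print(bot.hand_in())"
```

```text
s marks [1.56, 1.65] line [1.35, 1.45] rel -0.20500000000000007
w marks [-2.35, 0.32] line [26.57, 0.39] rel 14.495000000000001
12.75 [0.53610963 0.1117577  0.08280766] [ 4.56214819 -2.42107496 -0.06532016]
the job is handed in; nothing more can be done
None
```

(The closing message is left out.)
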